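# Load the vial clamp and hold it pressed shut

### The arm

A 6-joint arm with a two-finger parallel gripper is mounted at the origin on a cart in front of the work surface, level with it; the furniture and walls round the work are solid. World frame = base frame: x ahead of the robot, y to its left, z up, the work surface at z = 0. Lengths are in m, angles in degrees, forces in N, time in s.
With the tool pointing down it reaches from about 0.375 to 0.9 m from the base axis. Payload 3.1 kg.
Tool frame: the origin (TCP) lies on the centre line of the jaws, within the pads' length; the fingertips stand 17 mm ahead of it and the grasp point (between the pads) lies 2 mm behind it; z points along the fingers, y is the line along which they close (so a half turn about z gives the same grasp; the last joint's range is limited). The gripper opens to 87 mm and grips with 3 to 60 N. Pads are 19 mm wide; open, the fingers measure 117 mm over their backs; the gripper's body (75 mm by 190 mm) begins 51 mm behind the grasp point.
Start: joints at [-85.056, 30.224, 82.088, -0, 67.689, -10.227], TCP at [0.164, -0.603, 0.24] pointing down, gripper open.
Joint ranges: [-176.69, 176.69], [-43.24, 126.21], [12.49, 139.97], [-82, 262], [0, 151.66], [-163.58, 163.58]. Speed limits (degrees/s): [159.86, 159.86, 180, 180, 180, 180].

### API

Orientations are given as a 3x3 rotation matrix whose columns are the frame's x, y, z axes.
In Python, from rig import bot, imaging, finder gives the robot as it stands. The module is installed in compiled form; this text tells all that it offers.
- The arm moves only by the tool play_rows, never from a script. Its argument "motion" is a list that holds one entry, the list of rows, each a list of 6 numbers: the shift along the tool's x, y, z in m, then the turn, a rotation vector about the tool's x, y, z in degrees. In form: [[[dx, dy, dz, wx, wy, wz], ...]]. A call has 1 to 8 rows; each row is the pose to reach, as a shift and turn from the pose commanded when the call began, along the tool's axes at that moment; what a row does not reach only later rows make up. A row lasts 1/12 s, in which the tool goes at most 41.7 mm and 7.16 degrees, less where a joint would pass 70% of its speed; a pose out of reach is approached as far as the arm can. A call with a gripper value outside its range is refused whole. "fingers" is the finger opening in m, from 0 to 0.087, set as the call begins (left out, the last holds). The fingers move at their own pace and stop on an object; the grip force is fixed at half the most. Time passes only in rows, so rows that repeat a pose let the fingers close. It gives the time, the measured TCP pose, the force, the opening and the grip force at its end, in the units of the state.
- bot.read_state(): the state, without advancing time (a new reading comes with each control period).
- imaging.capture(name): name is "scene" or "top" or "wrist"; returns a dict with "frame" (420x560x3 uint8, red, green, blue), "camera_matrix" (3x3 intrinsics, pixels), "R" (3x3) and "t" (3): a world point X has camera coordinates R X + t. Camera axes: x right, y down, z forward; pixel columns grow to the right and rows downward; lengths in m; the calibration is good to about 2 mm. The wrist camera is an equidistant fisheye: a pixel r from the principal point sees the ray r / f radians off the axis. A picture is of the moment at which its call begins. There is no depth.
- bot.hand_in(): hands the job in; it is judged then, once.
Trained networks look in the newest picture that a camera, given by its name, has taken for a name from the list of things; names that differ only in an ending like _2 or _b are one class to them, and where a whole thing is asked for, a point or a joint stands for the part that bears it (a point fixed in the world has none). Each returns a list of dicts, best first, with "confidence" (0 to 1); they miss things now and then, are a little off and sometimes report something else, mostly with a low value. They report only what shows in the picture. A call takes as long as a camera call.
- finder.recognise(camera, name): "at" ([x, y, z] in m, in world coordinates, good to about 4 mm: the middle of the surface that is visible of it).
- finder.outline_of(camera, name): "pixels" (420x560 bool, what is visible of it).
The state is a dict: "time_s": time; "joint_positions": joint angles; "qvel": joint speeds; "tau": joint torques, N m; "position": TCP position; "tcp_rot": TCP orientation; "force": force on the tool from outside, world axes, zero at the start; "moment": the same for the moment, N m; "opening": opening from 0.0 (shut) to 1.0 (fully open); "grasp_force": force on a finger pad.
Only numpy, scipy, OpenCV 4.12 (cv2) and the standard library are available. Lean on these libraries where they do the work, as an engineer would, in place of code of your own. Each camera call takes 0.05 s, during which the arm holds its last target. There are 200 camera calls.

### The job

Push the three amber vials that stand on the clamp's loading plate into the channel between its guide rails, in single file right up to the end stop, keeping them upright and never lifting them off the plate. Then take the clamp's cover by its handle, fit its two holes over the two dowels and press it down against its springs until it sits flush on the rails; the job finishes with you still holding it firmly pressed shut, so that a colleague can put in the clamping screws. Leave the sample jar, the calculator and the carton where they are.

Things in the scene. Friction and masses are not known exactly. Their poses are not given: they have to be found in the camera images.
- carrier: Lower half of the vial clamp, fixed to the bench. Origin on the bench (z 0) below the channel's middle; +x along the channel from mouth to end stop, z up. Grey loading plate: x -200 to 64, y -60 to 60 mm, top 10 mm above the bench; 6 mm high lips along its long edges (|y| 55 to 59, x -197 to -59). Vials start on it at x -165 to -70.
- mouth (a point): Point on the plate's top at the channel's mouth, carrier x -32 mm, y 0. Two aluminium guide rails (|y| 14 to 36, x -32 to 50 mm) stand 42 mm high on the plate (52 above the bench). The channel between them is 28 mm wide; from x -22 to -32 it flares to 40 mm at the mouth.
- stop (a point): Point on the plate's top at the end stop's face, carrier x +36 mm, y 0; the stop is 36 mm high. Three vials touching one another and the stop have their centres at carrier x 24, 0 and -24 mm; the last one's back then stands 4 mm out of the mouth, at x -36, so fingers need not enter the channel.
- dowel_a (a point): Tip of one of two upright steel dowels on the rails, at carrier x -20, y +25 mm, 72 mm above the bench. Dowel 8 mm thick, 20 mm tall above the rail top, its last 6 mm tapering to 3 mm.
- dowel_b (a point): Tip of the other dowel, the same, at carrier x +20, y -25 mm.
- cover: Upper half of the vial clamp, loose, 0.2 to 0.35 kg, lying handle up on the bare worktop (1.4 mm below z 0). Aluminium, 80 (x) x 72 (y) x 22 mm high. Origin: centre of its underside, z up. Through holes of 11 mm at (x, y) = (-20, 25) and (20, -25) mm take the dowels; turned half round it fits as well. A groove 28 mm wide, 16 mm deep runs along x underneath for the vial tops.
- handle (a point): Top of the cover's handle, on the cover's z axis, 52 mm above its underside. The handle is a black bar along the cover's x, 64 mm long, 18 mm wide, 30 mm high, standing on the cover's flat top (22 mm above the underside).
- shut (a point): Where the cover's origin lies when shut: middle of the channel, level with the rail tops, 52 mm above the bench. The vial tops stand 10 mm higher and push up three sprung plungers in the cover's groove (at cover x -24, 0, 24 mm; faces 6 mm above the underside) by 4 mm. The springs then press with about 7.5 N in all, so push with 10 to 20 N; let go, the cover springs up about 4 mm.
- vial_0: One of three identical amber screw-cap vials, 24 mm in diameter, 52 mm high (cap 20 mm wide), about 0.04 kg, upright on the loading plate in front of the channel's mouth. Origin: centre of its underside, z up.
- vial_1: Another of the three identical amber vials, as vial_0.
- vial_2: Another of the three identical amber vials, as vial_0.
- jar: White sample jar with an orange screw lid, 57 mm across, 65 mm high, a bystander. Origin: centre of its underside.
- calc: Black pocket calculator, 112 x 68 x 14 mm, a bystander. Origin: centre of its underside, long side along x.
- carton: White carton, 74 x 110 x 45 mm, a bystander. Origin: centre of its underside, long side along y.

How it is judged (in metres and radians):
On the way:
1. all three vials stand upright in single file in the channel, up to the end stop (within 5 mm) (x of vial_0 in the frame of carrier between -0.029 and 0.029 m and y of vial_0 in the frame of carrier between -0.004 and 0.004 m and z of each of vial_0, vial_1, vial_2 in the frame of carrier below 0.013 m and angle between each of vial_0, vial_1, vial_2's own z axis and vertical below 0.1 rad and x of vial_1 in the frame of carrier between -0.029 and 0.029 m and y of vial_1 in the frame of carrier between -0.004 and 0.004 m and x of vial_2 in the frame of carrier between -0.029 and 0.029 m and y of vial_2 in the frame of carrier between -0.004 and 0.004 m), for 0.2 s.
At the end, for the whole second after the job is handed in: Vials upright in the channel, centres within 29 mm of its middle along it, 4 mm across. Cover on the dowels, underside within 1.5 mm of the rails, centred to 3 mm, square to 0.03 rad, yaw to 0.08, at rest, over 1 N on the carrier, 0.8 N on each vial; robot on the cover with over 3 N (all of step 1 and z of cover in the frame of carrier below 0.0535 m and horizontal distance between cover and carrier below 0.003 m and angle between the z axis of cover and the z axis of carrier, either way round below 0.03 rad and angle between the x axis of cover and the x axis of carrier, either way round below 0.08 rad and angle between cover's own z axis and vertical below 0.1 rad and contact force between cover and carrier above 1 N and contact force between any of the fingers, the arm and cover above 3 N and linear speed of cover below 0.02 m/s and contact force between each of vial_0, vial_1, vial_2 and cover above 0.8 N); the arm keeps its last pose, push and grip.
It fails at once if a vial is tipped by more than 0.6 rad (angle between any of vial_0, vial_1, vial_2's own z axis and vertical above 0.6 rad).
It fails at once if a vial is lifted more than 15 mm off the loading plate (z of any of vial_0, vial_1, vial_2 in the frame of carrier above 0.025 m).
It fails at once if the jar, the calculator or the carton is moved by more than 30 mm (distance of any of jar, calc, carton from where it was at the start of the episode above 0.03 m).
It also fails if it takes over 72 s, if anything falls off the work surface, if the arm or the gripper's body presses on something with over 40 N, if the wrist force passes 120 N, or if a joint passes its speed limit or range.

## Working session

There is one attempt and no reset: what is moved stays moved. The work goes in short steps, Python scripts to look and compute and a tool call to move; the robot and the scene stay as the last step left them, time stands still between calls to the robot, and variables do not carry over. Pictures are saved under pics/ and viewed, at most 10 in all, crops included, and the job is handed in when it is done.

Besides the shell and the picture viewer there is one more tool, called after ">>>" by a JSON object that holds its "method" and its "body". play_rows: Moves the arm, as the interface text tells. Its arguments: {"type":"object","properties":{"motion":{"type":"array"},"fingers":{"type":"number"}},"required":["motion"]}

```bash
mkdir -p pics
python3 - <<'E'
from rig import bot, imaging, finder
import cv2, numpy as np
s=bot.read_state();print(s)
for c in ("scene","top"):
    d=imaging.capture(c);cv2.imwrite(f"pics/{c}0.png",d["frame"][:,:,::-1])
    print(c,d["camera_matrix"].tolist(),np.round(d["R"],4).tolist(),np.round(d["t"],4).tolist())
    for n in ("carrier","mouth","stop","dowel_a","cover","handle","vial_0","jar","calc","carton"):
        print(n,[(np.round(r["at"],4).tolist(),round(r["confidence"],2)) for r in finder.recognise(c,n)][:4])
E
```

```text
{'time_s': 0.0, 'joint_positions': array([-8.50538957e+01,  3.02802873e+01,  8.21546261e+01, -1.29895429e-03,
        6.76904905e+01, -1.02283315e+01]), 'qvel': array([ 0.00964691,  0.03048613, -0.15186615, -0.03357779, -0.03414183,
        0.02891865]), 'tau': array([ 2.14809996e-03, -4.40027189e+01, -1.76596212e+01,  6.34052069e-02,
        5.82820375e-02, -1.52560065e-04]), 'position': array([ 0.16355038, -0.60250796,  0.23856721]), 'tcp_rot': array([[ 9.65131162e-01,  2.61766683e-01, -2.09603451e-04],
       [ 2.61766509e-01, -9.65128773e-01,  2.17875090e-03],
       [ 3.68030075e-04, -2.15764755e-03, -9.99997605e-01]]), 'force': array([-0.45257167, -0.42266585,  0.09933034]), 'moment': array([ 2.62258189e-02, -6.83072398e-05,  2.72417044e-02]), 'grasp_force': 0.0, 'opening': 1.0014522658058445}
scene [[468.6620759486012, 0.0, 279.3474418280201], [0.0, 468.6620759486012, 207.15922887320468], [0.0, 0.0, 1.0]] [[-0.7383, -0.6745, 0.0017], [-0.414, 0.4512, -0.7905], [0.5324, -0.5844, -0.6124]] [0.3814, 0.2191, 1.2342]
carrier [([0.4958, 0.024, 0.0082], 0.6)]
mouth [([0.4973, 0.0211,
[... 487 characters left out ...]
09082255], [0.0, 451.2801983171214, 208.18130041728614], [0.0, 0.0, 1.0]] [[0.0143, -0.9999, 0.0092], [-0.9948, -0.0152, -0.1008], [0.1009, -0.0077, -0.9949]] [0.0558, 0.504, 1.389]
carrier [([0.515, -0.0227, 0.0074], 0.92)]
mouth [([0.5152, -0.025, 0.0088], 0.71)]
stop [([0.5148, -0.0214, 0.0076], 0.77)]
dowel_a [([0.514, -0.0229, 0.0109], 0.58)]
cover [([0.4872, 0.3389, 0.0221], 0.65)]
handle [([0.4852, 0.3378, 0.0202], 0.86)]
vial_0 [([0.5009, -0.0405, 0.0548], 0.56), ([0.4724, -0.103, 0.055], 0.54), ([0.5341, -0.1157, 0.0552], 0.49)]
jar [([0.5571, -0.2943, 0.0641], 0.54)]
calc [([0.3318, 0.3988, 0.0084], 0.97)]
carton [([0.6298, 0.3185, 0.0372], 0.81), ([0.5152, -0.0243, 0.0084], 0.66)]
```

Run:
```python
import cv2
a=cv2.imread("pics/top0.png")
cv2.imwrite("pics/topz.png",cv2.resize(a[120:320,90:420],(800,485),interpolation=cv2.INTER_CUBIC))
```

```text
(no output)
```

View pics/scene0.png

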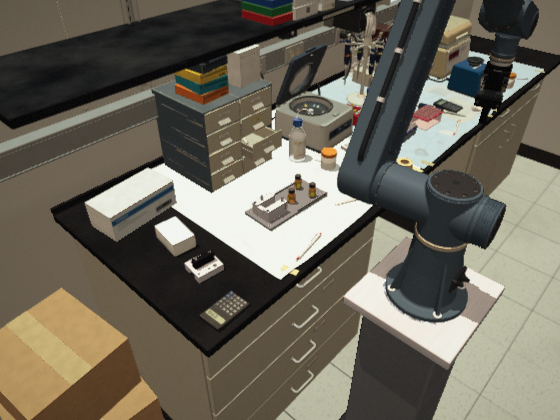

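View pics/topz.png

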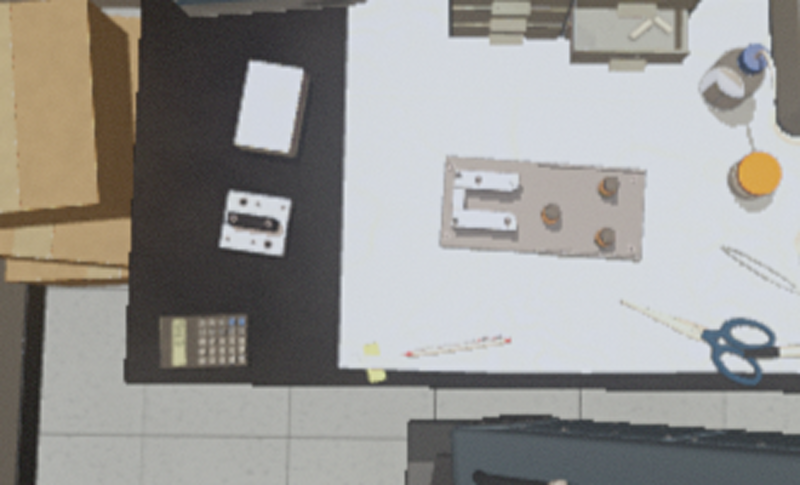

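The scene view shows the robot, the carrier at about (285,205) and the cover at (205,265). In the top crop, the carrier spans (440..646, 156..261) with its channel pointing left (+y) at a yaw of about 86°. The vials are at (550,214), (604,237) and (609,186), and the cover is at (255,222). The network positions agree with this. I'll move above the carrier for a wrist view.

>>> {"method": "play_rows", "body": {"motion": [[[0.487, -0.472, 0, 0, 0, -70.5], [0.487, -0.472, 0, 0, 0, -70.5], [0.487, -0.472, 0, 0, 0, -70.5], [0.487, -0.472, 0, 0, 0, -70.5], [0.487, -0.472, 0, 0, 0, -70.5], [0.487, -0.472, 0, 0, 0, -70.5], [0.487, -0.472, 0, 0, 0, -70.5], [0.487, -0.472, 0, 0, 0, -70.5]]], "fingers": 0.014}}

```text
time_s: 1.77
position: [0.3346, -0.315, 0.2398]
tcp_rot: [[0.296, 0.955, 0.001], [0.955, -0.296, -0.001], [-0.0, 0.001, -1.0]]
force: [1.1, 0.1, 0.8]
opening: 0.48
grasp_force: 0.0
```

```bash
cat > h.py <<'E'
from rig import bot, imaging, finder
import cv2, numpy as np
from scipy.spatial.transform import Rotation as Ro
def to(x,y,z,yaw):
    """tool-frame shift (m) and rotvec (deg) from measured pose to a tool-down pose with tool x at yaw"""
    s=bot.read_state(); T=s["tcp_rot"]; a=np.radians(yaw); c,n=np.cos(a),np.sin(a)
    G=np.array([[c,n,0],[n,-c,0],[0,0,-1]])
    d=T.T@(np.array([x,y,z])-s["position"])
    return np.round(np.r_[d,Ro.from_matrix(T.T@G).as_rotvec(degrees=True)],4).tolist()
def show():
    s=bot.read_state(); T=s["tcp_rot"]
    print("t",round(s["time_s"],2),"pos",np.round(s["position"],4),"yaw",np.degrees(np.arctan2(T[1,0],T[0,0])).round(2),"F",np.round(s["force"],1),"open",round(s["opening"]*87,1),"grip",s["grasp_force"])
def proj(d,X):
    X=np.atleast_2d(X)@d["R"].T+d["t"]; K=d["camera_matrix"]
    if d.get("fish"):
        r=np.hypot(X[:,0],X[:,1]); th=np.arctan2(r,X[:,2]); q=X[:,:2]/r[:,None]*th[:,None]
    else: q=X[:,:2]/X[:,2:]
    return q*[K[0,0],K[1,1]]+[K[0,2],K[1,2]]
def cap(c):
    d=imaging.capture(c); d["fish"]=c=="wrist"; return d
E
python3 -c "
from h import *
show();print(to(.51,-.02,.24,85.7))"
```

```text
t 1.77 pos [ 0.3346 -0.315   0.2398] yaw 72.78 F [1.1 0.1 0.8] open 41.7 grip 0.0
[0.3337, 0.0802, -0.0002, 0.0393, 0.0272, -12.9197]
```

>>> {"method": "play_rows", "body": {"motion": [[[0.334, 0.08, 0, 0, 0, -12.9], [0.334, 0.08, 0, 0, 0, -12.9], [0.334, 0.08, 0, 0, 0, -12.9], [0.334, 0.08, 0, 0, 0, -12.9], [0.334, 0.08, 0, 0, 0, -12.9], [0.334, 0.08, 0, 0, 0, -12.9], [0.334, 0.08, 0, 0, 0, -12.9], [0.334, 0.08, 0, 0, 0, -12.9]]]}}

```text
time_s: 2.43
position: [0.5065, -0.0289, 0.2399]
tcp_rot: [[0.08, 0.997, 0.001], [0.997, -0.08, -0.0], [-0.0, 0.001, -1.0]]
force: [0.4, -0.6, -0.3]
opening: 0.162
grasp_force: 0.0
```

>>> {"method": "play_rows", "body": {"motion": [[[0.0, 0, 0, 0, 0, 0], [0, 0, 0, 0, 0, 0], [0, 0, 0, 0, 0, 0]]]}}

```text
time_s: 2.68
position: [0.5052, -0.0309, 0.2394]
tcp_rot: [[0.08, 0.997, -0.001], [0.997, -0.08, -0.0], [-0.0, -0.001, -1.0]]
force: [0.3, -0.8, -0.9]
opening: 0.163
grasp_force: 0.0
```

Run:
```python
from h import *
show();d=cap("wrist");cv2.imwrite("pics/w0.png",d["frame"][:,:,::-1])
np.save("w0.npy",d,allow_pickle=True)
print(d["camera_matrix"],-d["R"].T@d["t"])
for n in ("carrier","vial_0"):
  for r in finder.recognise("wrist",n): print(n,np.round(r["at"],4),round(r["confidence"],2))
# draw rough model
C=np.array([.52,.045,0]);a=np.radians(85.7);R=np.array([[np.cos(a),-np.sin(a),0],[np.sin(a),np.cos(a),0],[0,0,1]])
P=np.array([[-200,-60,10],[-200,60,10],[64,60,10],[64,-60,10],[-20,25,72],[20,-25,72]])/1000
print(proj(d,P@R.T+C).round(1))
f=d["frame"][:,:,::-1]; cv2.imwrite("pics/w0z.png",cv2.resize(f,(800,600),interpolation=cv2.INTER_CUBIC))
```

```text
t 2.68 pos [ 0.5052 -0.0309  0.2394] yaw 85.44 F [ 0.3 -0.8 -0.9] open 14.2 grip 0.0
[[325.1922621    0.         283.19111289]
 [  0.         325.1922621  207.47672133]
 [  0.           0.           1.        ]] [0.51132343 0.05253859 0.38469574]
carrier [ 0.5161 -0.0011  0.0101] 0.77
vial_0 [ 0.485  -0.0991  0.0295] 0.78
vial_0 [ 0.5043 -0.0339  0.0557] 0.74
vial_0 [ 0.5434 -0.1069  0.0529] 0.71
[[336.7 270.1]
 [245.6 270.8]
 [238.4  58.8]
 [344.1  59. ]
 [267.2 134.9]
 [319.6  93.5]]
```

View pics/w0z.png

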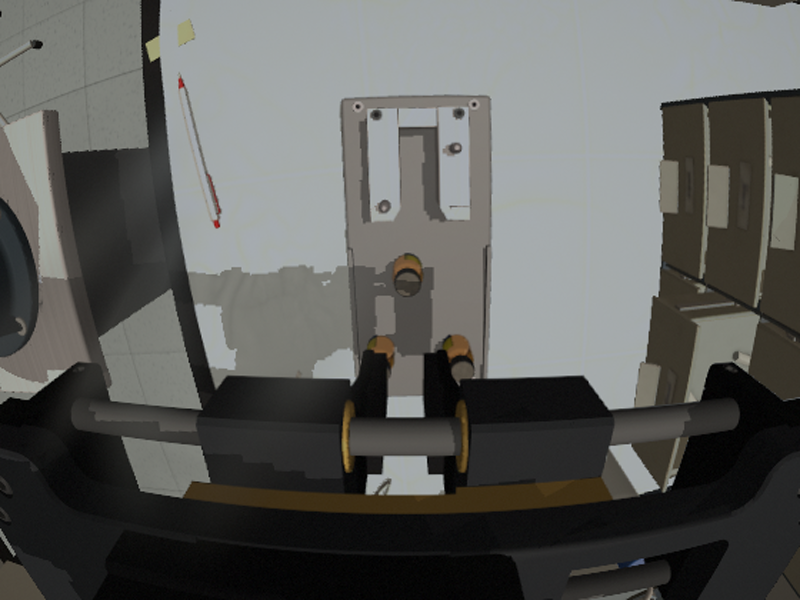

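The wrist view shows the plate's far corners at about (344,98) and (490,96), and the dowels at about (384,207) and (455,148). The vials are at (408,275), (378,350) and (460,355). I'll crop the picture for precise pixels.

Run:
```python
import cv2
f=cv2.imread("pics/w0.png")[60:275,230:355]
cv2.imwrite("pics/w0c.png",cv2.resize(f,None,fx=2.79,fy=2.79,interpolation=cv2.INTER_CUBIC)[:600])
```

```text
(no output)
```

View pics/w0c.png

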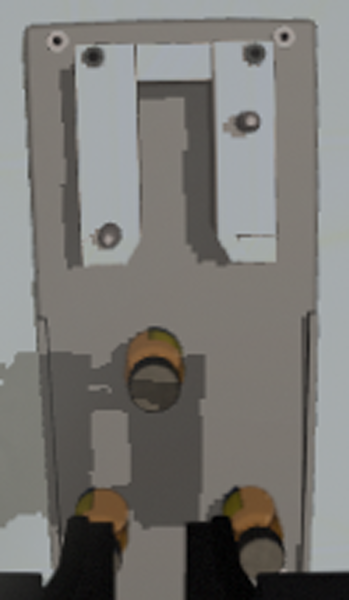

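```bash
cat >> h.py <<'E'
def Cm(p):
    c,n=np.cos(p[2]),np.sin(p[2]); return np.array([[c,-n,0],[n,c,0],[0,0,1]]),np.array([p[0],p[1],0])
def ray(d,px,z):
    """world point at height z seen at pixel px"""
    K=d["camera_matrix"]; q=(np.array(px)-[K[0,2],K[1,2]])/K[0,0]
    if d["fish"]:
        th=np.hypot(*q); v=np.r_[q/th*np.sin(th),np.cos(th)]
    else: v=np.r_[q,1]
    o=-d["R"].T@d["t"]; v=d["R"].T@v; return o+v*(z-o[2])/v[2]
E
python3 - <<'E'
from h import *
from scipy.optimize import least_squares
d=np.load("w0.npy",allow_pickle=True).item()
L=[[64,60,10,26,23],[64,-60,10,314,20],[50,36,52,75,45],[-32,36,52,83,266],[50,-36,52,275,41],[-32,-36,52,276,263],[-20,25,72,107,233],[20,-25,72,251,120]]
L=np.array(L,float);P=L[:,:3]/1000;px=L[:,3:]/2.79+[230,60]
f=lambda p:(proj(d,P@Cm(p)[0].T+Cm(p)[1])-px).ravel()
r=least_squares(f,[.52,.04,1.5],x_scale=[.01,.01,.1],loss="soft_l1");p=r.x
print(p[:2],np.degrees(p[2]));print(f(p).reshape(-1,2).round(1))
np.save("car.npy",p)
R,t=Cm(p)
for q in ([155,387],[262,552]):
    w=ray(d,np.array(q)/2.79+[230,60],.062);print("vial",w,(R.T@(w-t)*1000).round(1))
for w in ([.5043,-.0339,0],[.5434,-.1069,0],[.4724,-.103,0],[.4718,-.1051,0],[.485,-.0991,0],[.5341,-.1157,0],[.5009,-.0405,0],[.5399,-.1082,0],[.4994,-.0294,0]): print((R.T@(np.array(w)-t)*1000).round(1)[:2])
# top camera
for c in ("top",):
    d=cap(c); 
    for n in ("vial_0","cover","handle"):
        for i,o in enumerate(finder.outline_of(c,n)[:4]):
            m=o["pixels"];y,x=np.nonzero(m);cc,sz,an=cv2.minAreaRect(np.c_[x,y].astype(np.float32))
            print(n,o["confidence"],m.sum(),cc,sz,an,ray(d,cc,.04))
E
```

```text
[0.52023607 0.03487481] 86.63814699663794
[[-0.9 -0.1]
 [ 1.5 -0.5]
 [-0.1 -0.5]
 [-0.5 -0.2]
 [-0.1  0. ]
 [-0.1 -0.3]
 [ 0.3  2.1]
 [ 0.3  0.5]]
vial [ 0.50597672 -0.04099165  0.062     ] [-76.6   9.8  62. ]
vial [ 0.54319399 -0.11246973  0.062     ] [-145.7  -31.6   62. ]
[-69.6  11.9]
[-140.2  -31.4]
[-140.4   39.7]
[-142.6   40.1]
[-135.8   27.3]
[-149.5  -22.7]
[-76.4  14.9]
[-141.7  -28. ]
[-65.4  17. ]
vial_0 0.57 44 (339.25, 218.25) (6.363961219787598, 7.071067810058594) 45.0 [ 0.47295935 -0.11019827  0.04      ]
cover 0.96 640 (195.33078002929688, 212.35386657714844) (27.78377914428711, 23.938703536987305) 7.125016689300537 [0.48454285 0.33535653 0.04      ]
handle 0.91 591 (195.2080841064453, 212.1473846435547) (26.001781463623047, 24.253122329711914) 8.746162414550781 [0.48517805 0.33575702 0.04      ]
```

```bash
cat >> h.py <<'E'
def car(x,y,z):
    p=np.load("car.npy"); R,t=Cm(p); w=R@[x/1000,y/1000,z]+t; return to(*w,np.degrees(p[2]))
def where():
    p=np.load("car.npy"); R,t=Cm(p); s=bot.read_state(); print("carrier frame mm",(R.T@(s["position"]-t)*1000).round(1),"dyaw",round(np.degrees(np.arctan2(s["tcp_rot"][1,0],s["tcp_rot"][0,0])-p[2]),2)); show()
E
python3 -c "
from h import *
where();print(car(-108,14,.09))"
```

```text
carrier frame mm [-67.6  11.  239.6] dyaw -1.39
t 3.03 pos [ 0.5053 -0.032   0.2396] yaw 85.25 F [-0.  -0.  -0.6] open 14.0 grip 0.0
[-0.0404, -0.002, 0.1496, -0.0019, 0.0019, -1.3912]
```

>>> {"method": "play_rows", "body": {"motion": [[[-0.02, -0.002, 0.04, 0, 0, -1.4], [-0.04, -0.002, 0.08, 0, 0, -1.4], [-0.04, -0.002, 0.12, 0, 0, -1.4], [-0.04, -0.002, 0.15, 0, 0, -1.4], [-0.04, -0.002, 0.15, 0, 0, -1.4], [-0.04, -0.002, 0.15, 0, 0, -1.4]]]}}

```text
time_s: 3.53
position: [0.4991, -0.0707, 0.0882]
tcp_rot: [[0.058, 0.998, -0.005], [0.998, -0.058, 0.002], [0.002, -0.005, -1.0]]
force: [-0.5, -0.5, 1.1]
opening: 0.164
grasp_force: 0.0
```

```bash
python3 -c "
from h import *
where();print(car(-108,14,.035))"
```

```text
carrier frame mm [-106.6   15.    88.2] dyaw 0.06
t 3.53 pos [ 0.4991 -0.0707  0.0882] yaw 86.7 F [-0.5 -0.5  1.1] open 14.3 grip 0.0
[-0.0014, 0.0012, 0.0532, -0.2731, -0.0894, 0.0597]
```

>>> {"method": "play_rows", "body": {"motion": [[[0, 0.002, 0.03, 0, 0, 0], [0, 0.002, 0.053, 0, 0, 0], [0.003, 0.003, 0.053, 0, 0, 0], [0.009, 0.004, 0.053, 0, 0, 0], [0.016, 0.006, 0.053, 0, 0, 0], [0.023, 0.008, 0.053, 0, 0, 0], [0.03, 0.011, 0.053, 0, 0, 0], [0.036, 0.013, 0.053, 0, 0, 0]]]}}

```text
time_s: 4.2
position: [0.5167, -0.0346, 0.038]
tcp_rot: [[0.055, 0.998, 0.003], [0.998, -0.055, -0.001], [-0.001, 0.003, -1.0]]
force: [0.3, -0.8, 1.0]
opening: 0.16
grasp_force: 0.6
```

>>> {"method": "play_rows", "body": {"motion": [[[0.006, 0.002, 0, 0, 0, 0], [0.012, 0.002, 0, 0, 0, 0], [0.018, 0.002, 0, 0, 0, 0], [0.024, 0.002, 0, 0, 0, 0], [0.024, 0.002, 0, 0, 0, 0]]]}}

```text
time_s: 4.62
position: [0.5184, -0.0103, 0.0364]
tcp_rot: [[0.056, 0.998, -0.001], [0.998, -0.056, 0.001], [0.0, -0.001, -1.0]]
force: [0.4, -0.5, 0.3]
opening: 0.163
grasp_force: 0.0
```

Run:
```python
from h import *
where()
d=cap("wrist");np.save("w1.npy",d,allow_pickle=True)
cv2.imwrite("pics/w1.png",d["frame"][:,:,::-1])
cv2.imwrite("pics/w1z.png",cv2.resize(d["frame"][:,:,::-1],(800,600),interpolation=cv2.INTER_CUBIC))
```

```text
carrier frame mm [-45.2  -0.8  36.4] dyaw 0.18
t 4.62 pos [ 0.5184 -0.0103  0.0364] yaw 86.82 F [ 0.4 -0.5  0.3] open 14.2 grip 0.0025812358944676816
```

View pics/w1z.png

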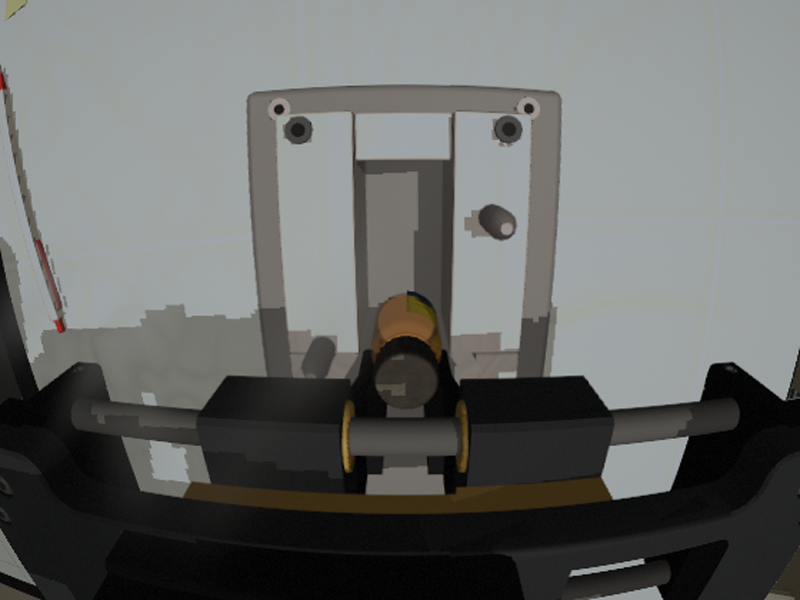

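Vial A is nested at the flared entrance, with its cap centre at (407,380). The rails and dowels are where I expected them. Next I'll back off, rise and look at the other two.

>>> {"method": "play_rows", "body": {"motion": [[[-0.015, 0, 0, 0, 0, 0], [-0.03, 0, -0.02, 0, 0, 0], [-0.05, 0, -0.06, 0, 0, 0], [-0.09, 0, -0.08, 0, 0, 0], [-0.13, 0, -0.1, 0, 0, 0], [-0.165, 0, -0.1, 0, 0, 0], [-0.165, 0, -0.1, 0, 0, 0], [-0.165, 0, -0.1, 0, 0, 0]]]}}

```text
time_s: 5.33
position: [0.5095, -0.1791, 0.1369]
tcp_rot: [[0.061, 0.998, 0.001], [0.998, -0.061, -0.001], [-0.001, 0.001, -1.0]]
force: [0.7, 0.9, -0.8]
opening: 0.157
grasp_force: 0.0
```

Run:
```python
from h import *
where();p=np.load("car.npy");R,t=Cm(p)
d=np.load("w1.npy",allow_pickle=True).item();print("A",(R.T@(ray(d,[407/1.4286,380/1.4286],.062)-t)*1000).round(1))
d=cap("wrist");np.save("w2.npy",d,allow_pickle=True)
for r in finder.recognise("wrist","vial_0"): print((R.T@(r["at"]-t)*1000).round(1),r["confidence"])
f=d["frame"][:,:,::-1];cv2.imwrite("pics/w2z.png",cv2.resize(f,(800,600),interpolation=cv2.INTER_CUBIC))
```

```text
carrier frame mm [-214.2   -1.8  136.9] dyaw -0.16
t 5.33 pos [ 0.5095 -0.1791  0.1369] yaw 86.48 F [ 0.7  0.9 -0.8] open 13.6 grip 0.0
A [-25.3  -0.7  62. ]
[-146.3  -28.7   63.9] 0.88
[-146.2   32.3   60.4] 0.57
```

View pics/w2z.png

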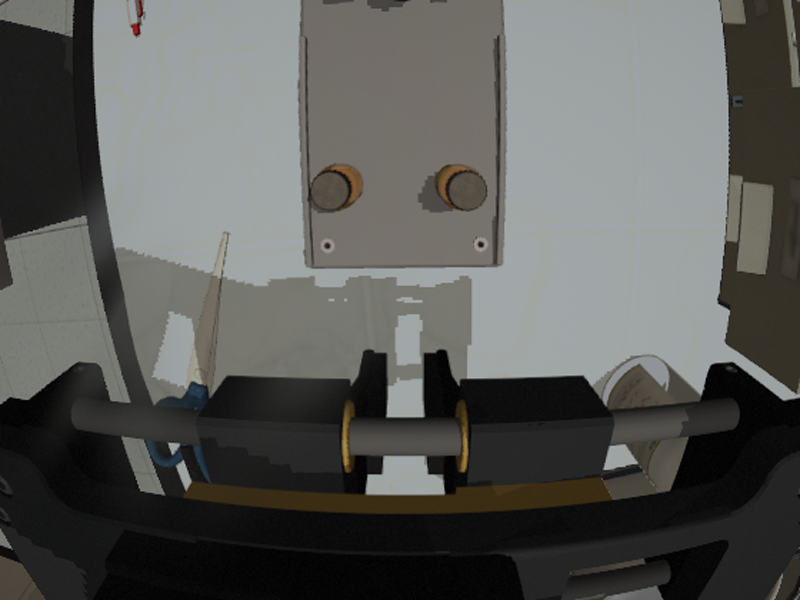

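Both remaining vials are clear: C's cap centre is at (331,189) and B's is at (466,189).

Run:
```python
from h import *
p=np.load("car.npy");R,t=Cm(p);d=np.load("w2.npy",allow_pickle=True).item()
for q in ([331,189],[466,189]): print((R.T@(ray(d,np.array(q)/1.4286,.062)-t)*1000).round(1))
print(car(-178,-29,.035))
```

```text
[-147.3   33.6   62. ]
[-147.6  -30.4   62. ]
[0.0327, 0.0288, 0.1009, -0.1295, -0.0927, 0.07]
```

>>> {"method": "play_rows", "body": {"motion": [[[0.03, 0.028, 0.01, 0, 0, 0], [0.032, 0.028, 0.04, 0, 0, 0], [0.032, 0.028, 0.075, 0, 0, 0], [0.032, 0.028, 0.1, 0, 0, 0], [0.034, 0.028, 0.101, 0, 0, 0], [0.04, 0.028, 0.101, 0, 0, 0], [0.046, 0.027, 0.101, 0, 0, 0], [0.053, 0.025, 0.101, 0, 0, 0]]]}}

```text
time_s: 6.1
position: [0.5386, -0.1243, 0.0371]
tcp_rot: [[0.056, 0.998, 0.003], [0.998, -0.056, -0.001], [-0.001, 0.003, -1.0]]
force: [-0.2, -0.7, -0.4]
opening: 0.161
grasp_force: 0.2
```

```bash
python3 -c "
from h import *
where()"
```

```text
carrier frame mm [-157.8  -27.6   37.1] dyaw 0.17
t 6.1 pos [ 0.5386 -0.1243  0.0371] yaw 86.8 F [-0.2 -0.7 -0.4] open 14.0 grip 0.1820978559408104
```

>>> {"method": "play_rows", "body": {"motion": [[[0.006, -0.002, 0, 0, 0, 0], [0.013, -0.004, 0, 0, 0, 0], [0.02, -0.006, 0, 0, 0, 0], [0.027, -0.008, 0, 0, 0, 0], [0.034, -0.0105, 0, 0, 0, 0], [0.041, -0.013, 0, 0, 0, 0], [0.048, -0.015, 0, 0, 0, 0], [0.055, -0.017, 0, 0, 0, 0]]]}}

```text
time_s: 6.77
position: [0.5232, -0.0682, 0.0355]
tcp_rot: [[0.056, 0.998, -0.0], [0.998, -0.056, 0.0], [0.0, -0.0, -1.0]]
force: [0.2, -0.0, 0.6]
opening: 0.16
grasp_force: 0.3
```

>>> {"method": "play_rows", "body": {"motion": [[[0.007, -0.003, 0, 0, 0, 0], [0.014, -0.005, 0, 0, 0, 0], [0.021, -0.007, 0, 0, 0, 0], [0.028, -0.009, 0, 0, 0, 0], [0.034, -0.01, 0, 0, 0, 0], [0.038, -0.01, 0, 0, 0, 0], [0.038, -0.01, 0, 0, 0, 0]]]}}

```text
time_s: 7.35
position: [0.5154, -0.0295, 0.0355]
tcp_rot: [[0.055, 0.998, -0.0], [0.998, -0.055, 0.0], [0.0, -0.001, -1.0]]
force: [-0.0, -1.4, -0.1]
opening: 0.165
grasp_force: 0.0
```

```bash
python3 -c "
from h import *
where();print(car(-45,0,.035))"
```

```text
carrier frame mm [-64.5   1.   35.5] dyaw 0.19
t 7.35 pos [ 0.5154 -0.0295  0.0355] yaw 86.82 F [-0.  -1.4 -0.1] open 14.3 grip 0.0
[0.0195, 0.0011, 0.0005, -0.0294, -0.0141, 0.1861]
```

Next I'll push B in against A, then back off, rise and set up behind C.

>>> {"method": "play_rows", "body": {"motion": [[[0.006, 0.001, 0, 0, 0, 0], [0.012, 0.001, 0, 0, 0, 0], [0.018, 0.001, 0, 0, 0, 0], [0.02, 0.001, 0, 0, 0, 0], [0.02, 0.001, 0, 0, 0, 0], [0.005, 0.001, 0, 0, 0, 0], [-0.012, 0.001, -0.02, 0, 0, 0], [-0.035, 0.001, -0.06, 0, 0, 0]]]}}

```text
time_s: 8.02
position: [0.5122, -0.0623, 0.0892]
tcp_rot: [[0.055, 0.998, -0.008], [0.998, -0.055, 0.003], [0.003, -0.008, -1.0]]
force: [-0.1, -0.2, -0.7]
opening: 0.16
grasp_force: 0.0
```

```bash
python3 -c "
from h import *
where();print(car(-178,32,.095))"
```

```text
carrier frame mm [-97.4   2.3  89.2] dyaw 0.2
t 8.02 pos [ 0.5122 -0.0623  0.0892] yaw 86.84 F [-0.1 -0.2 -0.7] open 13.9 grip 0.0
[-0.0804, -0.03, -0.0057, -0.4725, -0.152, 0.2036]
```

>>> {"method": "play_rows", "body": {"motion": [[[-0.03, -0.01, -0.012, 0, 0, 0], [-0.06, -0.02, -0.012, 0, 0, 0], [-0.08, -0.03, -0.012, 0, 0, 0], [-0.082, -0.03, -0.01, 0, 0, 0], [-0.082, -0.03, 0, 0, 0, 0], [-0.082, -0.03, 0.03, 0, 0, 0], [-0.082, -0.03, 0.054, 0, 0, 0], [-0.082, -0.03, 0.054, 0, 0, 0]]]}}

```text
time_s: 8.68
position: [0.478, -0.141, 0.0336]
tcp_rot: [[0.056, 0.998, -0.007], [0.998, -0.056, 0.004], [0.004, -0.008, -1.0]]
force: [-0.3, 0.9, 0.8]
opening: 0.159
grasp_force: 0.0
```

```bash
python3 -c "
from h import *
where()"
```

```text
carrier frame mm [-178.    31.9   33.6] dyaw 0.17
t 8.68 pos [ 0.478  -0.141   0.0336] yaw 86.81 F [-0.3  0.9  0.8] open 13.8 grip 0.0
```

>>> {"method": "play_rows", "body": {"motion": [[[0.005, 0, -0.001, 0, 0, 0], [0.011, 0, -0.001, 0, 0, 0], [0.017, 0.001, -0.001, 0, 0, 0], [0.024, 0.003, -0.001, 0, 0, 0], [0.031, 0.0055, -0.001, 0, 0, 0], [0.038, 0.008, -0.001, 0, 0, 0], [0.045, 0.0105, -0.001, 0, 0, 0], [0.052, 0.013, -0.001, 0, 0, 0]]]}}

```text
time_s: 9.35
position: [0.4967, -0.0914, 0.039]
tcp_rot: [[0.056, 0.998, 0.001], [0.998, -0.056, -0.0], [-0.0, 0.001, -1.0]]
force: [-0.4, 0.4, 0.2]
opening: 0.163
grasp_force: 0.2
```

>>> {"method": "play_rows", "body": {"motion": [[[0.007, 0.002, 0, 0, 0, 0], [0.014, 0.004, 0, 0, 0, 0], [0.021, 0.0065, 0, 0, 0, 0], [0.028, 0.009, 0, 0, 0, 0], [0.035, 0.0115, 0, 0, 0, 0], [0.042, 0.014, 0, 0, 0, 0], [0.049, 0.0165, 0, 0, 0, 0], [0.055, 0.018, 0, 0, 0, 0]]]}}

```text
time_s: 10.02
position: [0.5177, -0.0376, 0.0387]
tcp_rot: [[0.056, 0.998, 0.0], [0.998, -0.056, -0.0], [-0.0, 0.0, -1.0]]
force: [-0.5, -0.8, 0.8]
opening: 0.162
grasp_force: 0.4
```

```bash
python3 -c "
from h import *
where();print(car(-45,0,.035))"
```

```text
carrier frame mm [-72.5  -1.7  38.7] dyaw 0.14
t 10.02 pos [ 0.5177 -0.0376  0.0387] yaw 86.78 F [-0.5 -0.8  0.8] open 14.1 grip 0.37655057947631576
[0.0275, -0.0016, 0.0037, 0.0183, 0.0018, 0.1415]
```

>>> {"method": "play_rows", "body": {"motion": [[[0.006, -0.0015, 0.002, 0, 0, 0], [0.012, -0.0015, 0.002, 0, 0, 0], [0.018, -0.0015, 0.002, 0, 0, 0], [0.023, -0.0015, 0.002, 0, 0, 0], [0.027, -0.0015, 0.002, 0, 0, 0], [0.028, -0.0015, 0.002, 0, 0, 0], [0.028, -0.0015, 0.002, 0, 0, 0]]]}}

```text
time_s: 10.6
position: [0.517, -0.0098, 0.0366]
tcp_rot: [[0.056, 0.998, -0.0], [0.998, -0.056, 0.0], [0.0, -0.001, -1.0]]
force: [-0.3, 0.5, 0.2]
opening: 0.156
grasp_force: 0.1
```

Run:
```python
from h import *
where()
d=cap("wrist");np.save("w3.npy",d,allow_pickle=True)
f=d["frame"][:,:,::-1];cv2.imwrite("pics/w3z.png",cv2.resize(f,(800,600),interpolation=cv2.INTER_CUBIC))
```

```text
carrier frame mm [-44.7   0.6  36.6] dyaw 0.14
t 10.6 pos [ 0.517  -0.0098  0.0366] yaw 86.78 F [-0.3  0.5  0.2] open 13.5 grip 0.09252841933630407
```

View pics/w3z.png

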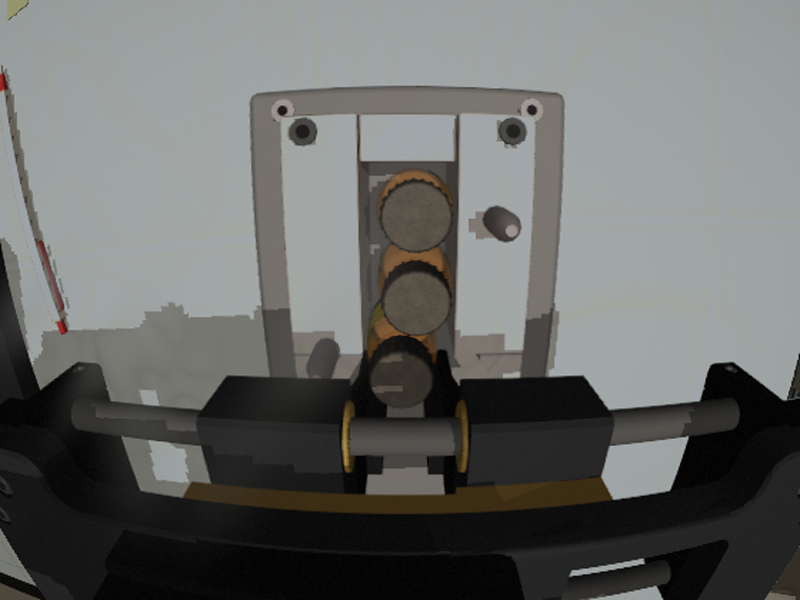

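The three vials are in single file, with cap centres at (416,215), (416,297) and (402,378).

Run:
```python
from h import *
p=np.load("car.npy");R,t=Cm(p);d=np.load("w3.npy",allow_pickle=True).item()
for q in ([416,215],[416,297],[402,378]): print((R.T@(ray(d,np.array(q)/1.4286,.062)-t)*1000).round(1))
for q,z in (([512,231],.072),([283,110],.01),([532,110],.01),([564,96],.01),([250,96],.01)): print((R.T@(ray(d,np.array(q)/1.4286,z)-t)*1000).round(1))
```

```text
[22.7 -1.5 62. ]
[ 0.4 -1.7 62. ]
[-24.3   2.1  62. ]
[ 20.5 -24.7  72. ]
[56.3 46.5 10. ]
[ 56.6 -45.7  10. ]
[ 63.1 -58.3  10. ]
[62.7 59.5 10. ]
```

>>> {"method": "play_rows", "body": {"motion": [[[0.001, 0.001, 0, 0, 0, 0], [0.002, 0.001, 0, 0, 0, 0], [0.002, 0.001, 0, 0, 0, 0]]]}}

```text
time_s: 10.9
position: [0.5186, -0.0084, 0.0367]
tcp_rot: [[0.057, 0.998, 0.0], [0.998, -0.057, -0.0], [0.0, 0.0, -1.0]]
force: [-0.5, -0.7, 0.4]
opening: 0.163
grasp_force: 0.3
```

>>> {"method": "play_rows", "body": {"motion": [[[-0.015, 0, 0, 0, 0, 0], [-0.03, 0, -0.02, 0, 0, 0], [-0.035, 0, -0.06, 0, 0, 0], [-0.035, 0, -0.1, 0, 0, 0], [-0.035, 0, -0.14, 0, 0, 0], [-0.035, 0, -0.18, 0, 0, 0], [-0.035, 0, -0.2, 0, 0, 0]]], "fingers": 0.05}}

```text
time_s: 11.48
position: [0.5184, -0.0438, 0.2415]
tcp_rot: [[0.057, 0.998, 0.008], [0.998, -0.057, -0.002], [-0.001, 0.008, -1.0]]
force: [1.3, 0.4, 0.0]
opening: 0.551
grasp_force: 0.0
```

```bash
python3 -c "
from h import *
where();s=bot.read_state();print(to(.485,.265,.22,82))"
```

```text
carrier frame mm [-78.6  -2.8 241.5] dyaw 0.1
t 11.48 pos [ 0.5184 -0.0438  0.2415] yaw 86.74 F [1.3 0.4 0. ] open 48.0 grip 0.0
[0.3064, -0.0511, 0.0207, 0.4526, 0.0601, 4.7383]
```

>>> {"method": "play_rows", "body": {"motion": [[[0.306, -0.051, 0.02, 0, 0, 4.7], [0.306, -0.051, 0.02, 0, 0, 4.7], [0.306, -0.051, 0.02, 0, 0, 4.7], [0.306, -0.051, 0.02, 0, 0, 4.7], [0.306, -0.051, 0.02, 0, 0, 4.7], [0.306, -0.051, 0.02, 0, 0, 4.7], [0.306, -0.051, 0.02, 0, 0, 4.7], [0.306, -0.051, 0.02, 0, 0, 4.7]]]}}

```text
time_s: 12.15
position: [0.4814, 0.2695, 0.2165]
tcp_rot: [[0.135, 0.991, -0.0], [0.991, -0.135, 0.002], [0.002, -0.001, -1.0]]
force: [0.7, -0.2, -1.3]
opening: 0.576
grasp_force: 0.0
```

>>> {"method": "play_rows", "body": {"motion": [[[0, 0, 0, 0, 0, 0], [0, 0, 0, 0, 0, 0], [0, 0, 0, 0, 0, 0]]]}}

```text
time_s: 12.4
position: [0.4826, 0.2644, 0.2165]
tcp_rot: [[0.138, 0.99, -0.0], [0.99, -0.138, -0.001], [-0.001, -0.0, -1.0]]
force: [-0.1, -0.2, -0.3]
opening: 0.573
grasp_force: 0.0
```

Run:
```python
from h import *
where()
d=cap("wrist");np.save("w4.npy",d,allow_pickle=True)
for n in("cover","handle"):
  for r in finder.recognise("wrist",n): print(n,r["at"],r["confidence"])
f=d["frame"][:,:,::-1];print(proj(d,[.485,.338,.02]))
cv2.imwrite("pics/w4z.png",cv2.resize(f[100:310,150:430],(800,600),interpolation=cv2.INTER_CUBIC))
```

```text
carrier frame mm [227.   51.  216.5] dyaw -4.58
t 12.4 pos [0.4826 0.2644 0.2165] yaw 82.06 F [-0.1 -0.2 -0.3] open 49.9 grip 0.0
cover [0.4914, 0.3406, 0.0214] 0.76
handle [0.4929, 0.3431, 0.0193] 0.7
[[276.41438682 116.75387182]]
```

View pics/w4z.png

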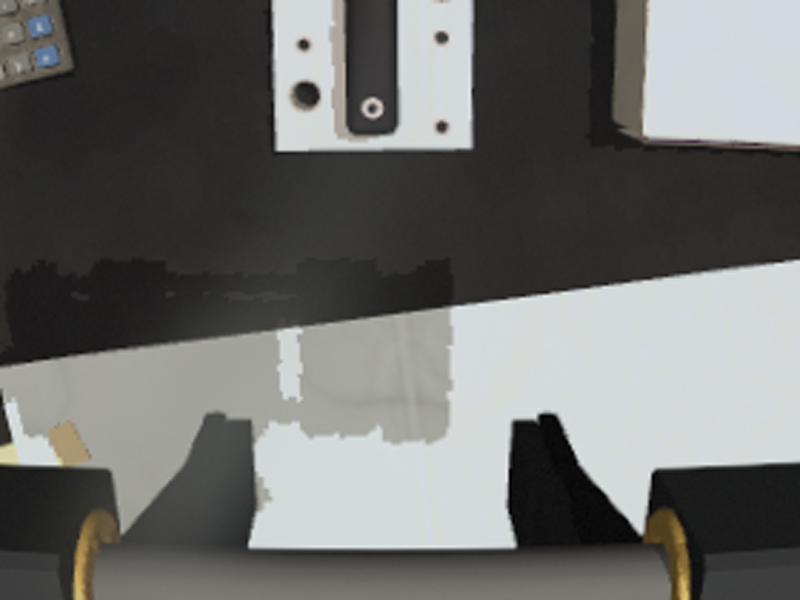

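The lower part of the cover shows at (275..472, up to 150), so the crop cut it off. I'll re-crop the same picture.

Run:
```python
from h import *
d=np.load("w4.npy",allow_pickle=True).item();f=d["frame"][:,:,::-1]
cv2.imwrite("pics/w4c.png",cv2.resize(f[50:160,220:350],None,fx=5,fy=5,interpolation=cv2.INTER_CUBIC))
```

```text
(no output)
```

View pics/w4c.png

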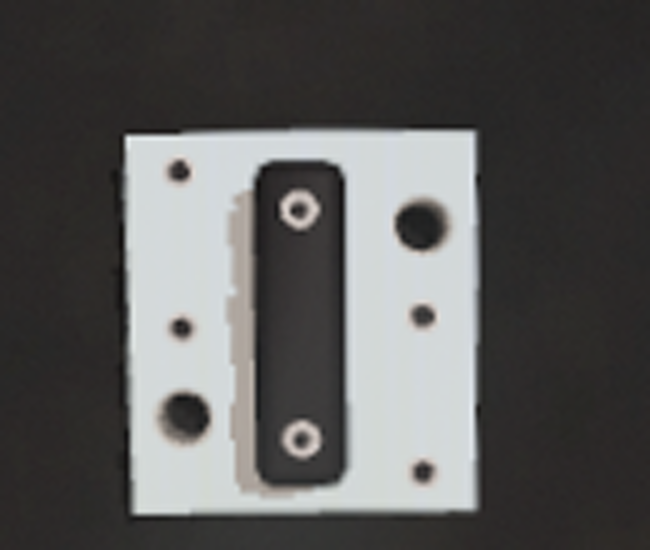

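The whole cover is visible. Its holes are at (422,224) and (184,416) and the handle spans (257..345, 161..485), so it's the same way round as the carrier.

Run:
```python
from h import *
from scipy.optimize import least_squares
d=np.load("w4.npy",allow_pickle=True).item()
L=np.array([[40,36,20.6,125,134],[40,-36,20.6,477,130],[-40,36,20.6,132,514],[-40,-36,20.6,477,510],[20,-25,20.6,422,224],[-20,25,20.6,184,416],[32,0,50.6,300.5,161],[-32,0,50.6,301,485]],float)
P=L[:,:3]/1000;px=L[:,3:]/5+[220,50]-.4
f=lambda p:(proj(d,P@Cm(p)[0].T+Cm(p)[1])-px).ravel()
p=least_squares(f,[.485,.338,1.4],x_scale=[.01,.01,.1],loss="soft_l1").x
print(p[:2],np.degrees(p[2]));print(f(p).reshape(-1,2).round(1));np.save("cov.npy",p)
print(to(p[0],p[1],.1,np.degrees(p[2])),to(p[0],p[1],.039,np.degrees(p[2])))
```

```text
[0.48921644 0.3407193 ] 82.46935705024251
[[ 0.2  0.1]
 [-0.2  0.2]
 [ 0.4 -0.4]
 [-0.5 -0.2]
 [ 0.2  0.2]
 [-0.1  0.2]
 [-0.2 -0.9]
 [ 0.3  0.9]]
[0.0771, -0.0048, 0.1167, -0.0026, 0.014, -0.5289] [0.0771, -0.0048, 0.1777, -0.0026, 0.014, -0.5289]
```

>>> {"method": "play_rows", "body": {"motion": [[[0.036, -0.002, 0.03, 0, 0, -0.5], [0.077, -0.005, 0.06, 0, 0, -0.5], [0.077, -0.005, 0.1, 0, 0, -0.5], [0.077, -0.005, 0.115, 0, 0, -0.5], [0.077, -0.005, 0.115, 0, 0, -0.5], [0.077, -0.005, 0.115, 0, 0, -0.5], [0.077, -0.005, 0.115, 0, 0, -0.5]]], "fingers": 0.04}}

```text
time_s: 13.13
position: [0.4898, 0.3414, 0.103]
tcp_rot: [[0.131, 0.991, 0.002], [0.991, -0.131, 0.001], [0.001, 0.002, -1.0]]
force: [-0.1, 0.8, -0.5]
opening: 0.464
grasp_force: 0.0
```

```bash
python3 -c "
from h import *
show();p=np.load('cov.npy');print(to(p[0],p[1],.039,np.degrees(p[2])))"
```

```text
t 13.13 pos [0.4898 0.3414 0.103 ] yaw 82.48 F [-0.1  0.8 -0.5] open 40.4 grip 0.0
[-0.0009, -0.0006, 0.064, 0.1043, -0.0556, 0.0085]
```

>>> {"method": "play_rows", "body": {"motion": [[[-0.001, -0.0005, 0.03, 0, 0, 0], [-0.001, -0.0005, 0.055, 0, 0, 0], [-0.001, -0.0005, 0.062, 0, 0, 0], [-0.001, -0.0005, 0.063, 0, 0, 0], [-0.001, -0.0005, 0.063, 0, 0, 0], [-0.001, -0.0005, 0.063, 0, 0, 0]]]}}

```text
time_s: 13.63
position: [0.4894, 0.3416, 0.0407]
tcp_rot: [[0.13, 0.992, 0.003], [0.992, -0.13, 0.002], [0.002, 0.003, -1.0]]
force: [0.9, -0.1, 0.1]
opening: 0.462
grasp_force: 0.0
```

>>> {"method": "play_rows", "body": {"motion": [[[0, 0, 0, 0, 0, 0], [0, 0, 0, 0, 0, 0], [0, 0, 0, 0, 0, 0], [0, 0, 0, 0, 0, 0], [0, 0, 0, 0, 0, 0], [0, 0, 0, 0, 0, 0]]], "fingers": 0.0}}

```text
time_s: 14.13
position: [0.4887, 0.3414, 0.0393]
tcp_rot: [[0.129, 0.992, 0.002], [0.992, -0.129, 0.001], [0.001, 0.002, -1.0]]
force: [0.5, 0.2, 4.0]
opening: 0.203
grasp_force: 30.0
```

```bash
python3 -c "
from h import *
show();p=np.load('cov.npy');print(to(p[0],p[1],.039,np.degrees(p[2])))"
```

```text
t 14.13 pos [0.4887 0.3414 0.0393] yaw 82.58 F [0.5 0.2 4. ] open 17.6 grip 29.998229092452675
[-0.0006, 0.0006, 0.0003, 0.105, -0.0528, 0.1073]
```

>>> {"method": "play_rows", "body": {"motion": [[[0, 0, -0.02, 0, 0, 0], [0, 0, -0.05, 0, 0, 0], [0, 0, -0.085, 0, 0, 0], [0, 0, -0.115, 0, 0, 0], [0, 0, -0.115, 0, 0, 0], [0, 0, -0.115, 0, 0, 0]]]}}

```text
time_s: 14.63
position: [0.4883, 0.3415, 0.155]
tcp_rot: [[0.129, 0.992, 0.002], [0.992, -0.129, 0.001], [0.002, 0.002, -1.0]]
force: [-1.0, 0.0, -2.4]
opening: 0.207
grasp_force: 30.0
```

```bash
python3 -c "
from h import *
show();print(car(.6,0,.14))"
```

```text
t 14.63 pos [0.4883 0.3415 0.155 ] yaw 82.57 F [-1.   0.  -2.4] open 18.0 grip 29.99693381600082
[-0.2993, 0.0713, 0.0147, 0.1344, -0.0836, -4.0648]
```

>>> {"method": "play_rows", "body": {"motion": [[[-0.03, 0.007, 0, 0, 0, -0.5], [-0.067, 0.016, 0, 0, 0, -1], [-0.105, 0.025, 0, 0, 0, -1.5], [-0.143, 0.034, 0, 0, 0, -2], [-0.182, 0.043, 0, 0, 0, -2.5], [-0.22, 0.052, 0, 0, 0, -3], [-0.258, 0.061, 0, 0, 0, -3.5], [-0.285, 0.068, 0, 0, 0, -4.1]]]}}

```text
time_s: 15.3
position: [0.5165, 0.047, 0.1514]
tcp_rot: [[0.059, 0.998, -0.005], [0.998, -0.059, -0.0], [-0.0, -0.005, -1.0]]
force: [1.4, -0.5, -2.5]
opening: 0.206
grasp_force: 30.0
```

>>> {"method": "play_rows", "body": {"motion": [[[-0.014, 0.003, 0, 0, 0, 0], [-0.014, 0.003, 0, 0, 0, 0], [-0.014, 0.003, 0, 0, 0, 0], [-0.014, 0.003, 0, 0, 0, 0]]]}}

```text
time_s: 15.63
position: [0.519, 0.0364, 0.1522]
tcp_rot: [[0.058, 0.998, -0.004], [0.998, -0.058, 0.001], [0.001, -0.004, -1.0]]
force: [0.1, 0.0, -1.8]
opening: 0.202
grasp_force: 30.0
```

Run:
```python
from h import *
where();print(car(.6,0,.123))
d=cap("wrist");f=d["frame"][:,:,::-1];cv2.imwrite("pics/w5z.png",cv2.resize(f[130:340,140:420],(800,600),interpolation=cv2.INTER_CUBIC))
d=cap("scene");f=d["frame"][:,:,::-1];cv2.imwrite("pics/s5.png",f)
```

```text
carrier frame mm [  1.4   1.3 152.2] dyaw 0.03
t 15.63 pos [0.519  0.0364 0.1522] yaw 86.66 F [ 0.1  0.  -1.8] open 17.6 grip 29.997082455083728
[-0.0008, 0.0014, 0.0292, -0.2345, -0.047, 0.0264]
```

>>> {"method": "play_rows", "body": {"motion": [[[-0.001, 0.0014, 0.01, -0.2, 0, 0], [-0.001, 0.0014, 0.02, -0.2, 0, 0], [-0.001, 0.0014, 0.03, -0.2, 0, 0], [-0.001, 0.0014, 0.03, -0.2, 0, 0], [-0.001, 0.0014, 0.03, -0.2, 0, 0], [-0.001, 0.0014, 0.03, -0.2, 0, 0]]]}}

```text
time_s: 16.23
position: [0.5219, 0.0348, 0.1235]
tcp_rot: [[0.058, 0.998, 0.003], [0.998, -0.058, -0.0], [0.0, 0.003, -1.0]]
force: [0.7, -0.4, -3.2]
opening: 0.204
grasp_force: 30.0
```

```bash
python3 -c "
from h import *
where();print(car(.6,0,.108))"
```

```text
carrier frame mm [  0.   -1.6 123.5] dyaw 0.05
t 16.23 pos [0.5219 0.0348 0.1235] yaw 86.69 F [ 0.7 -0.4 -3.2] open 17.7 grip 29.996922919526696
[0.0006, -0.0017, 0.0155, 0.1791, -0.0039, 0.0537]
```

>>> {"method": "play_rows", "body": {"motion": [[[0.0003, -0.0008, 0.002, 0.1, 0, 0], [0.0003, -0.0008, 0.002, 0.1, 0, 0], [0.0003, -0.0008, 0.002, 0.1, 0, 0], [0.0003, -0.0008, 0.002, 0.1, 0, 0]]]}}

```text
time_s: 16.57
position: [0.5213, 0.0348, 0.1219]
tcp_rot: [[0.058, 0.998, 0.002], [0.998, -0.058, -0.0], [-0.0, 0.002, -1.0]]
force: [0.8, 0.0, -2.4]
opening: 0.206
grasp_force: 30.0
```

```bash
python3 -c "
from h import *
for i in range(4):
  where();print(car(.6,0,.108));imaging.capture('top')"
```

```text
carrier frame mm [ -0.   -1.1 121.9] dyaw 0.02
t 16.57 pos [0.5213 0.0348 0.1219] yaw 86.66 F [ 0.8  0.  -2.4] open 18.0 grip 29.996935701929033
[0.0006, -0.0011, 0.0139, 0.1345, 0.0014, 0.0215]
carrier frame mm [ -0.   -1.  121.9] dyaw 0.02
t 16.62 pos [0.5213 0.0348 0.1219] yaw 86.66 F [ 0.2  1.2 -3.2] open 17.9 grip 29.996930714696646
[0.0006, -0.0011, 0.0139, 0.1275, 0.0029, 0.0196]
carrier frame mm [ -0.   -1.  121.9] dyaw 0.03
t 16.67 pos [0.5212 0.0348 0.1219] yaw 86.67 F [-0.2  0.6 -3.2] open 17.7 grip 29.99696920160204
[0.0006, -0.001, 0.0139, 0.123, 0.0019, 0.0272]
carrier frame mm [ -0.   -1.  121.9] dyaw 0.02
t 16.72 pos [0.5212 0.0348 0.1219] yaw 86.66 F [ 0.1  0.4 -2.7] open 17.9 grip 29.997020261362195
[0.0006, -0.001, 0.0139, 0.1223, 0.0009, 0.022]
```

>>> {"method": "play_rows", "body": {"motion": [[[0.0006, -0.001, 0.002, 0.1, 0, 0], [0.0006, -0.001, 0.005, 0.1, 0, 0], [0.0006, -0.001, 0.008, 0.1, 0, 0], [0.0006, -0.001, 0.011, 0.1, 0, 0], [0.0006, -0.001, 0.013, 0.1, 0, 0], [0.0006, -0.001, 0.013, 0.1, 0, 0], [0.0006, -0.001, 0.013, 0.1, 0, 0]]]}}

```text
time_s: 17.35
position: [0.52, 0.0355, 0.1084]
tcp_rot: [[0.058, 0.998, -0.001], [0.998, -0.058, 0.0], [0.0, -0.001, -1.0]]
force: [0.1, -0.1, -1.8]
opening: 0.205
grasp_force: 30.0
```

```bash
python3 -c "
from h import *
where();print(car(.6,0,.099))"
```

```text
carrier frame mm [  0.6   0.2 108.4] dyaw 0.03
t 17.35 pos [0.52   0.0355 0.1084] yaw 86.67 F [ 0.1 -0.1 -1.8] open 17.9 grip 29.996949154883623
[-0.0, 0.0002, 0.0094, -0.035, -0.003, 0.0276]
```

No contact force with the underside 4 mm below the dowel tips, so the holes are over the dowels. I'll keep lowering.

>>> {"method": "play_rows", "body": {"motion": [[[0, 0, 0.002, 0, 0, 0], [0, 0, 0.004, 0, 0, 0], [0, 0, 0.006, 0, 0, 0], [0, 0, 0.008, 0, 0, 0], [0, 0, 0.0095, 0, 0, 0], [0, 0, 0.0095, 0, 0, 0]]]}}

```text
time_s: 17.85
position: [0.52, 0.0355, 0.0988]
tcp_rot: [[0.058, 0.998, -0.001], [0.998, -0.058, 0.0], [0.0, -0.001, -1.0]]
force: [0.5, 0.3, -2.4]
opening: 0.205
grasp_force: 30.0
```

```bash
python3 -c "
from h import *
where()"
```

```text
carrier frame mm [ 0.6  0.3 98.8] dyaw 0.03
t 17.85 pos [0.52   0.0355 0.0988] yaw 86.67 F [ 0.5  0.3 -2.4] open 17.8 grip 29.996931958012283
```

>>> {"method": "play_rows", "body": {"motion": [[[0, 0, 0.001, 0, 0, 0], [0, 0, 0.002, 0, 0, 0], [0, 0, 0.003, 0, 0, 0], [0, 0, 0.004, 0, 0, 0], [0, 0, 0.005, 0, 0, 0], [0, 0, 0.006, 0, 0, 0], [0, 0, 0.0065, 0, 0, 0], [0, 0, 0.0065, 0, 0, 0]]]}}

```text
time_s: 18.52
position: [0.5204, 0.0354, 0.093]
tcp_rot: [[0.058, 0.998, 0.001], [0.998, -0.058, -0.0], [-0.0, 0.001, -1.0]]
force: [-0.7, -1.1, 6.5]
opening: 0.203
grasp_force: 30.0
```

>>> {"method": "play_rows", "body": {"motion": [[[0, 0, 0.0005, 0, 0, 0], [0, 0, 0.0005, 0, 0, 0], [0, 0, 0.0005, 0, 0, 0]]]}}

```text
time_s: 18.77
position: [0.5204, 0.0354, 0.0927]
tcp_rot: [[0.058, 0.998, 0.001], [0.998, -0.058, -0.0], [-0.0, 0.001, -1.0]]
force: [-0.6, -0.2, 6.8]
opening: 0.202
grasp_force: 30.0
```

```bash
python3 -c "
from h import *
where();print(bot.read_state()['moment'])"
```

```text
carrier frame mm [ 0.6 -0.1 92.7] dyaw 0.03
t 18.77 pos [0.5204 0.0354 0.0927] yaw 86.67 F [-0.6 -0.2  6.8] open 17.6 grip 29.997067702934146
[-0.12827883  0.12199416  0.01114581]
```

>>> {"method": "play_rows", "body": {"motion": [[[0, 0, 0.0005, 0, 0, 0], [0, 0, 0.0008, 0, 0, 0], [0, 0, 0.0008, 0, 0, 0], [0, 0, 0.0008, 0, 0, 0]]]}}

```text
time_s: 19.1
position: [0.5204, 0.0354, 0.0926]
tcp_rot: [[0.058, 0.998, 0.001], [0.998, -0.058, -0.0], [-0.0, 0.001, -1.0]]
force: [-3.5, 0.5, 12.2]
opening: 0.205
grasp_force: 30.0
```

```bash
python3 -c "
from h import *
where();print(bot.read_state()['moment'])"
```

```text
carrier frame mm [ 0.6 -0.1 92.6] dyaw 0.04
t 19.1 pos [0.5204 0.0354 0.0926] yaw 86.67 F [-3.5  0.5 12.2] open 17.8 grip 29.997093994170427
[-0.07891602  0.37699632 -0.01273022]
```

The height no longer changes while the force rises, so the cover is seated on the rails. I'll add a little more push and check with one picture.

>>> {"method": "play_rows", "body": {"motion": [[[0, 0, 0.0004, 0, 0, 0], [0, 0, 0.0004, 0, 0, 0], [0, 0, 0.0004, 0, 0, 0], [0, 0, 0.0004, 0, 0, 0], [0, 0, 0.0004, 0, 0, 0]]]}}

```text
time_s: 19.52
position: [0.5204, 0.0354, 0.0926]
tcp_rot: [[0.058, 0.998, 0.001], [0.998, -0.058, -0.0], [-0.0, 0.001, -1.0]]
force: [-3.6, -0.3, 13.9]
opening: 0.201
grasp_force: 30.0
```

Run:
```python
from h import *
where()
a=cap("wrist")["frame"][:,:,::-1][60:320,130:430];b=cap("scene")["frame"][:,:,::-1][160:250,220:350]
a=cv2.resize(a,(460,400));b=cv2.resize(b,(340,235),interpolation=cv2.INTER_CUBIC)
c=np.zeros((400,800,3),np.uint8);c[:,:460]=a;c[:235,460:]=b;cv2.imwrite("pics/fin.png",c)
for i in range(3): show();imaging.capture("top")
```

```text
carrier frame mm [ 0.5 -0.1 92.6] dyaw 0.04
t 19.52 pos [0.5204 0.0354 0.0926] yaw 86.68 F [-3.6 -0.3 13.9] open 17.5 grip 29.997009770013392
t 19.62 pos [0.5204 0.0354 0.0926] yaw 86.67 F [-3.8 -1.  15.2] open 18.2 grip 29.99695535749197
t 19.67 pos [0.5203 0.0354 0.0926] yaw 86.67 F [-3.6 -1.1 14.9] open 17.3 grip 29.99699746258557
t 19.72 pos [0.5204 0.0354 0.0926] yaw 86.68 F [-3.4 -1.  15.2] open 17.8 grip 29.996906728483737
```

View pics/fin.png

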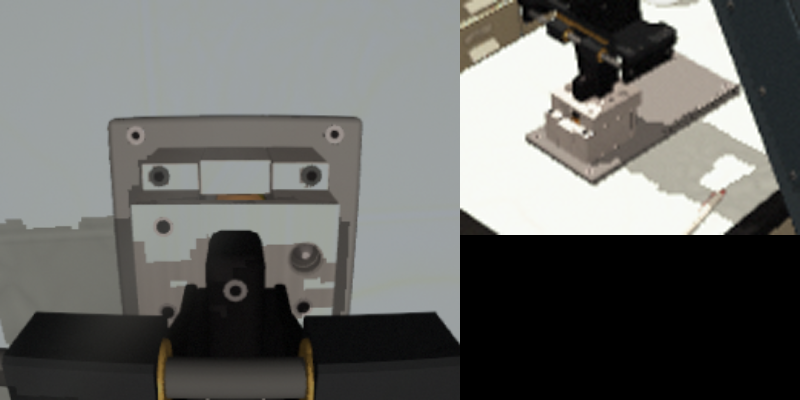

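The cover sits square on the rails, with the dowel visible in its hole at (305,257) and the first vial against the stop at (240,197). The push is steady at about 15 N, so I'm handing in.

```bash
python3 -c "
from rig import bot
print(bot.hand_in())"
```

```text
the job is handed in; nothing more can be done
None
```

I handed the job in at about 20 s: the three vials stand in single file up to the end stop, and the cover sits on its dowels, held shut with about 15 N; no verdict was returned.

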